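# Press the banded fuse link into the sprung V cradle

## Task

Take the red fuse link with the white band out of its rack and lay it, without dropping it, along the copper V saddles of the sprung test cradle, centred so that one metal cap sits in each saddle. Press it down so that it bears on both sides of the V in both saddles and the cradle sinks to about the middle of its 12 mm spring travel. Finish while still holding it pressed there with the gripper, and leave the other fuse link and the brass test plug where they are.

Things in the scene. Friction and masses are not known exactly. Their poses are not given: they have to be found in the camera images.
- banded_fuse: the fuse link to use: a red ceramic cylinder 30 mm in diameter and 110 mm long with a 23 mm long bright metal cap at each end (same diameter) and a 12 mm wide white band round its middle; about 0.18 kg. Origin at the centre of the cylinder, its x axis along the cylinder's axis. It starts lying level in one of the two seats of the rack
- plain_fuse: the other fuse link, the same size but with no white band, in the other seat of the rack; leave it alone. Origin at the centre of the cylinder, x along its axis
- rack: fixed grey plastic rack, base 130 x 190 x 10 mm. Seats at y = -50 and +50 mm hold the fuse links along its x axis, their axes 45 mm above the table. Each seat is two notched posts, 12 mm long, at x = -45 and +45 mm, lips 38 mm high; between them only the base lies under the fuse, so its middle can be gripped from above. Origin: centre of the underside, z up
- seat (a point): where the middle of a fully seated fuse link's axis lies; sinks with the cradle. x along the V, z up; 83 mm above the table with the cradle up. Two copper V saddles (faces at 45 degrees), each 16 mm long, are centred at x = -45 and +45 mm, reach up to 1.5 mm below this point and 24 mm to either side; the 74 mm gap between them is free for fingers down to a grey plate 33 mm below
- cradle (a joint): how far the cradle has sunk, in m: 0 fully up, 0.012 on its bottom stop. It moves straight down on springs: about 3 N is needed to start it, then 1.5 N more per mm (12 N at 6 mm, 21 N at the stop). The fuse's own weight does not move it
- fixture: fixed black base under the cradle, 170 x 100 x 26 mm, x along the V. Origin: centre of the underside, z up. It carries the sprung cradle: a grey plate 120 x 50 mm with the two copper V saddles. The cradle also floats up to 4 mm to either side across the V on weak centring springs (0.15 N per mm), so the V finds a fuse that comes down a little off-centre; it does not turn or shift along the V
- test_plug: squat brass test plug, 42 mm in diameter and 46 mm tall, standing loose between and beyond the rack and the fixture; leave it alone. Origin at the centre of its underside
Mind the look-alikes: they are no part of the job. Leave any green look-alike of the fixture alone. What is shaped like the banded_fuse but green is not meant.

How it is judged:
By the outcome, as a careful person would: the job done as asked, in the order asked, and still so for the second after the job is handed in, while the arm keeps its last pose, push and grip.
It also fails if it takes over 40 s, if anything falls off the work surface, if the arm or the gripper's body presses on something with over 40 N, if the wrist force passes 120 N, or if a joint passes its speed limit or range.

## Robot

A 7-joint arm with a two-finger parallel gripper is mounted at the origin on the work surface. World frame = base frame: x ahead of the robot, y to its left, z up, the work surface at z = 0. Lengths are in m, angles in rad, forces in N, time in s.
With the tool pointing down it reaches from about 0.375 to 0.925 m from the base axis. Payload 3.1 kg.
Tool frame: the origin (TCP) lies between the finger pads; the fingertips stand 19 mm ahead of it and the grasp point (between the pads) is the TCP; z points along the fingers, y is the line along which they close (so a half turn about z gives the same grasp; the last joint's range is limited). The gripper opens to 85 mm and grips with 20 to 120 N. Pads are 22 mm wide; open, the fingers measure 114 mm over their backs; the gripper's body (76 mm by 85 mm) begins 54 mm behind the grasp point. The pads swing forward as they close: fully open they stand 13 mm farther back than shut.
Start: joints at [1.041, 0.383, 0.044, 1.598, -0.018, 1.161, -0.05], TCP at [0.272, -0.59, 0.25] pointing down, gripper open.
Joint ranges: [-2.61, 2.61], [-0.41, 2.15], [-1.48, 1.57], [0, 2.5], [-1.57, 4.71], [0.05, 1.97], [-2.85, 2.85]. Speed limits (rad/s): [2.79, 2.79, 3.14, 3.14, 3.14, 3.14, 3.14].

## Interface

Orientations are given as a unit quaternion [x, y, z, w].
In Python, from bench import move_ptp, movel, move_j, move_gripper, pause, inverse_kinematics, read_camera, camera_params, MotionError, sign_off, look_for, tip_of, read_time_s, read_qpos, read_joint_vel, read_effort, read_eef_pos, read_tcp_rot, read_ft_force, read_ft_torque, read_finger_gap, read_grasp_force gives the robot as it stands. Calls block until the motion is done:
- move_ptp(position, orientation): joint-space move of the TCP to a pose.
- movel(position, orientation=None, speed=0.15): straight line of the TCP; orientation=None keeps the orientation; speed is the mean speed in m/s.
- move_j(angles): joint-space move.
- move_gripper(opening, effort=None): finger opening in m; effort is the grip in N (None keeps the last); returns when the fingers have stopped.
- pause(seconds).
- inverse_kinematics(position, orientation): joint angles nearest the present ones, or None.
- read_camera(name): name is "scene" or "top" or "wrist"; returns the picture (384x512x3 uint8, red, green, blue); there is no depth.
- camera_params(name): a dict with "K" (3x3 intrinsics, pixels), "dist_coeffs" ([k1, k2, p1, p2, k3] as OpenCV has them; the pictures are not rectified), "camera_from_world" (4x4, takes a point from world to camera coordinates). Camera axes: x right, y down, z forward; pixel columns grow to the right and rows downward; lengths in m; the calibration is good to about 2 mm. A picture is of the moment at which its call begins: read the wrist's pose just before it. camera_params takes no time and is no camera call; for the wrist camera it gives the pose at the moment of the call.
A pose or a line that the arm cannot do raises MotionError and nothing moves.
- sign_off(): hands the job in; it is judged then, once.
Trained networks look in the newest picture that a camera, given by its name, has taken for a name from the list of things; names that differ only in an ending like _2 or _b are one class to them, and where a whole thing is asked for, a point or a joint stands for the part that bears it (a point fixed in the world has none). Each returns a list of dicts, best first, with "confidence" (0 to 1); they miss things now and then, are a little off and sometimes report something else, mostly with a low value. They report only what shows in the picture. A call takes as long as a camera call. They do not tell look-alikes from the thing itself.
- look_for(camera, name): "at" ([column, row] in pixels, amid what is visible of it).
- tip_of(camera, name): "at" ([column, row] in pixels: a listed point, or the origin of a listed thing).
Readings, each from a call of its own:
- read_time_s(): time.
- read_qpos(): joint angles.
- read_joint_vel(): joint speeds.
- read_effort(): joint torques, N m.
- read_eef_pos(): TCP position.
- read_tcp_rot(): TCP orientation.
- read_ft_force(): force on the tool from outside, world axes, zero at the start.
- read_ft_torque(): the same for the moment, N m.
- read_finger_gap(): finger opening in m.
- read_grasp_force(): force on a finger pad.
Only numpy, scipy, OpenCV 4.12 (cv2) and the standard library are available. Lean on these libraries where they do the work, as an engineer would, in place of code of your own. Each camera call takes 0.05 s, during which the arm holds its last target. There are 200 camera calls.

## Working session

There is one attempt and no reset: what is moved stays moved. The work goes in short steps, each a Python script; the robot and the scene stay as the last script left them, time stands still between calls to the robot, and variables do not carry over. Pictures are saved under pics/ and viewed, at most 10 in all, crops included, and the job is handed in when it is done.

```bash
ls; mkdir -p pics
cat > h.py <<'E'
from bench import *
import numpy as np, cv2
def snap(n,f):
    im=read_camera(n); cv2.imwrite(f'pics/{f}.png',im[:,:,::-1]); return im
def pj(n,P,c=None):
    c=c or camera_params(n); T=np.array(c["camera_from_world"])
    return cv2.projectPoints(np.array(P,float).reshape(-1,3),cv2.Rodrigues(T[:3,:3])[0],T[:3,3],np.array(c["K"]),np.array(c["dist_coeffs"]))[0][:,0]
def ray(n,uv,c=None):
    c=c or camera_params(n); T=np.array(c["camera_from_world"])
    p=cv2.undistortPoints(np.array(uv,float).reshape(1,1,2),np.array(c["K"]),np.array(c["dist_coeffs"]))[0,0]
    d=T[:3,:3].T@np.array([p[0],p[1],1]); return -T[:3,:3].T@T[:3,3], d/np.linalg.norm(d)
def atz(n,uv,z,c=None):
    o,d=ray(n,uv,c); return o+d*(z-o[2])/d[2]
def tri(rs):
    A=sum(np.eye(3)-np.outer(d,d) for o,d in rs); b=sum((np.eye(3)-np.outer(d,d))@o for o,d in rs)
    x=np.linalg.solve(A,b); return x,[float(np.linalg.norm(np.cross(x-o,d))) for o,d in rs]
E
python3 - <<'E'
from h import *
a=snap('scene','s1');b=snap('top','t1')
cv2.imwrite('pics/st.png',np.vstack([a,b])[:,:,::-1]) 
for c in('scene','top'):
    for n in('banded_fuse','plain_fuse','rack','fixture','seat','test_plug'):
        for f in(look_for,tip_of):
            print(c,n,f.__name__,[(np.round(r['at'],1).tolist(),round(r['confidence'],2)) for r in f(c,n)][:4])
print(read_time_s(),read_tcp_rot(),read_ft_force())
E
```

```text
pics
scene banded_fuse call [([344.8, 181.2], 0.79), ([329.0, 228.6], 0.58)]
scene banded_fuse call [([343.9, 178.6], 0.95), ([328.0, 225.7], 0.89)]
scene plain_fuse call [([365.2, 259.3], 0.61)]
scene plain_fuse call [([365.7, 260.0], 0.61), ([168.1, 192.0], 0.25)]
scene rack call [([341.3, 256.7], 0.8)]
scene rack call [([343.8, 254.4], 0.9)]
scene fixture call [([204.7, 114.2], 0.9), ([169.2, 189.1], 0.83)]
scene fixture call [([167.8, 191.8], 0.75), ([206.3, 119.7], 0.57)]
scene seat call [([166.9, 182.7], 0.87), ([202.7, 103.6], 0.82)]
scene seat call [([164.5, 169.1], 0.86), ([199.5, 93.8], 0.85), ([328.9, 227.0], 0.32)]
scene test_plug call [([228.8, 270.0], 0.85)]
scene test_plug call [([228.2, 275.4], 0.59), ([167.6, 191.9], 0.43)]
top banded_fuse call [([210.9, 195.0], 0.79), ([218.0, 256.1], 0.7)]
top banded_fuse call [([215.7, 255.0], 0.71), ([208.3, 195.8], 0.65)]
top plain_fuse call [([176.6, 187.3], 0.59)]
top plain_fuse call [([178.0, 189.3], 0.79)]
top rack call [([192.7, 192.4], 0.73)]
top rack call [([194.7, 193.3], 0.81)]
top fixture call [([360.0, 264.1], 0.63), ([335.9, 181.4], 0.6)]
top fixture call [([361.8, 262.6], 0.92), ([334.0, 183.8], 0.9)]
top seat call [([363.1, 263.6], 0.94), ([343.3, 176.8], 0.82), ([334.5, 180.7], 0.65), ([259.9, 141.4], 0.27)]
top seat call [([365.4, 265.3], 0.96), ([343.7, 177.9], 0.7)]
top test_plug call [([260.8, 140.8], 0.47)]
top test_plug call [([260.5, 142.0], 0.48)]
1.3 [ 9.76771960e-01  2.14281444e-01 -1.07821095e-05 -2.31658170e-05] [-0.66954878  0.38630057 -0.74114853]
```

View pics/s1.png

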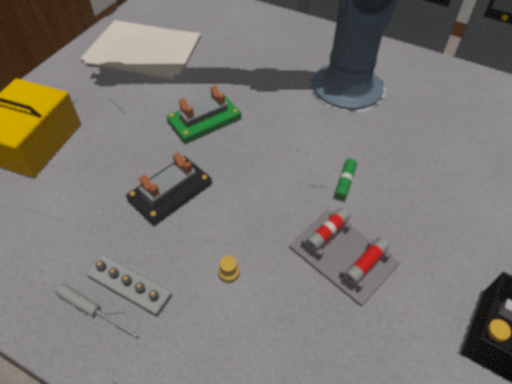

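View pics/t1.png

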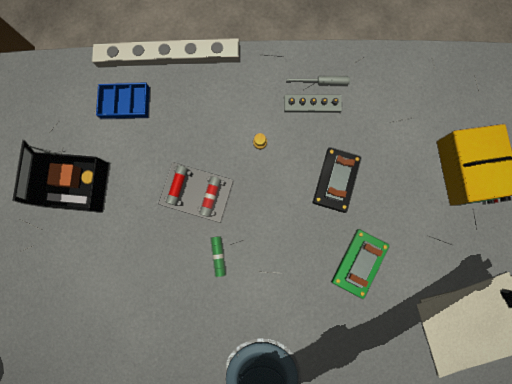

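The scene view shows the red banded fuse at (328,227) in the rack and the black fixture at (168,190). In the top view they are at (210,195) and (336,181). The green fixture and green fuse are decoys.

Run:
```python
from h import *
for n,s,t in [('band',(328.3,227),(209.5,195.5)),('plain',(365.5,259.6),(177.5,188.5)),('seat',(164.5,169.1),(334.5,180.7)),('seat/alt',(164.5,176),(336.5,179.5)),('fix',(167.8,191.8),(334,183.8)),('plug',(228.2,275.4),(260.5,142)),('rack',(343.8,254.4),(194.7,193.3))]:
    x,e=tri([ray('scene',s),ray('top',t)]); print(n,x.round(4),np.round(e,4))
# directions from top image
d=[atz('top',p,.045)for p in((214,179),(206,214))]; print('fuse axis',d, np.degrees(np.arctan2(*(d[1]-d[0])[1::-1])))
d=[atz('top',p,.082)for p in((345,160),(331,201))]; print('V axis',d,np.degrees(np.arctan2(*(d[1]-d[0])[1::-1])))
c=camera_params('wrist');print(np.array(c['K']).round(1),c['dist_coeffs']);T=np.array(c['camera_from_world']);print(-T[:3,:3].T@T[:3,3],T[:3,:3].round(3),read_eef_pos())
```

```text
band [0.5093 0.1372 0.0527] [0.0001 0.0001]
plain [0.5333 0.2301 0.0338] [0.0011 0.0011]
seat [ 0.5475 -0.2158  0.0763] [0.0117 0.0117]
seat/alt [ 0.5519 -0.222   0.0552] [0.0075 0.0075]
fix [ 0.5491 -0.2267 -0.0069] [0.0075 0.0075]
plug [ 0.6734 -0.0052 -0.0034] [0.001 0.001]
rack [0.5229 0.1863 0.0026] [0.0014 0.0014]
fuse axis [array([0.55666523, 0.12572102, 0.045     ]), array([0.45875976, 0.147909  , 0.045     ])] 167.23094132534882
V axis [array([ 0.59724219, -0.23534706,  0.082     ]), array([ 0.4858675 , -0.19256718,  0.082     ])] 158.987831448656
[[343.8   0.  255.7]
 [  0.  343.8 191.7]
 [  0.    0.    1. ]] [-0.10526582  0.          0.          0.          0.        ]
[ 0.33828797 -0.55912883  0.37346073] [[ 0.418 -0.908 -0.001]
 [-0.87  -0.401  0.285]
 [-0.259 -0.118 -0.959]] [ 0.27207961 -0.59032534  0.25023391]
```

```bash
cat >> h.py <<'E'
def q(yawdeg):
    a=np.radians(yawdeg)/2; return [float(np.cos(a)),float(np.sin(a)),0.,0.]
E
python3 - <<'E'
from h import *
import pickle
D={}
def view(k,p,yaw):
    move_ptp(p,q(yaw)); c=camera_params('wrist'); im=snap('wrist',k); D[k]=(im,c)
    for n in (('seat','fixture') if k[0]=='f' else ('banded_fuse','plain_fuse')):
        print(k,n,[(np.round(r['at'],1).tolist(),round(r['confidence'],2)) for r in tip_of('wrist',n)][:3])
    print(read_time_s())
view('f1',[.545,-.27,.23],-21)
view('f2',[.545,-.16,.23],-21)
view('b1',[.51,.08,.2],-13)
view('b2',[.51,.18,.2],-13)
pickle.dump(D,open('D.pkl','wb'))
for a in 'fb': cv2.imwrite(f'pics/{a}.png',cv2.resize(np.vstack([D[a+'1'][0],D[a+'2'][0]]),(400,600),interpolation=cv2.INTER_AREA)[:,:,::-1])
E
```

```text
f1 seat [([199.9, 192.8], 0.74)]
f1 fixture [([329.1, 328.2], 0.97), ([210.6, 170.1], 0.93)]
3.0083
f2 seat [([328.0, 144.4], 0.94), ([18.6, 301.6], 0.27)]
f2 fixture [([313.0, 132.2], 0.72), ([411.9, 301.4], 0.62)]
3.675
b1 banded_fuse [([251.4, 330.8], 0.81), ([188.7, 202.0], 0.69)]
b1 plain_fuse [([76.4, 188.0], 0.7)]
4.7917
b2 banded_fuse [([305.2, 175.9], 0.86), ([347.5, 309.2], 0.66)]
b2 plain_fuse [([187.9, 159.9], 0.66)]
5.425
```

View pics/f1.png

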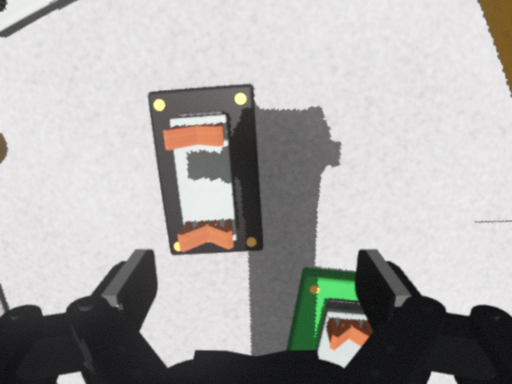

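View pics/f2.png

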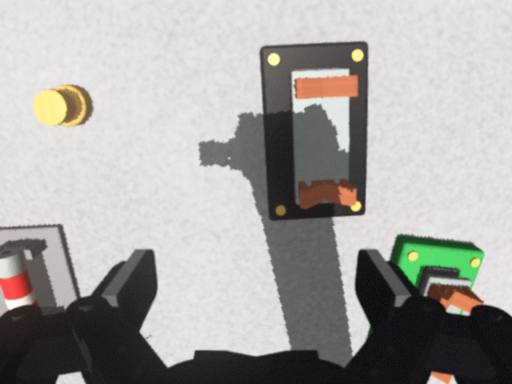

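View pics/b1.png

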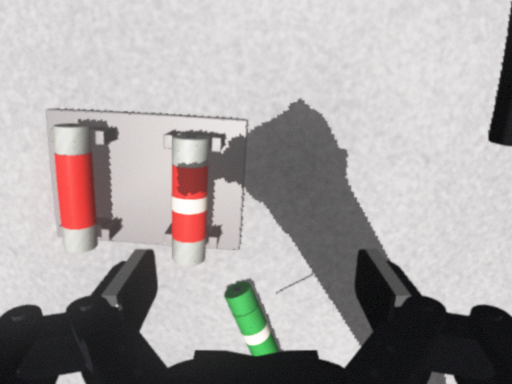

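View pics/b2.png

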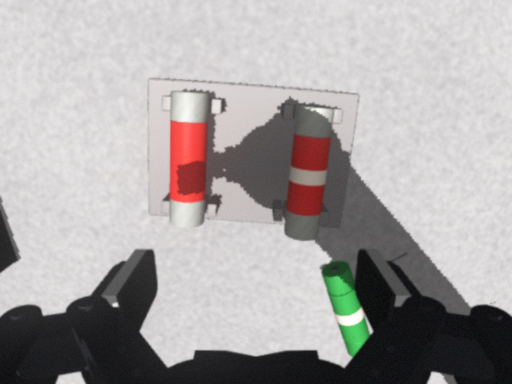

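The wrist views show the black fixture's saddles near (194,137)/(206,235) in f1 and (327,87)/(328,193) in f2. The banded fuse's band is at (189,202) in b1 and (308,175) in b2.

```bash
cat > fit.py <<'E'
from h import *
import pickle
from scipy.optimize import least_squares
D=pickle.load(open('D.pkl','rb'))
# fixture screws
S={'f1':[(159,105),(240,99),(178,246),(251,242)],'f2':[(274,60),(357,55),(280,210),(355,206)]}
obs=[]
for k in S:
    im,c=D[k]; hsv=cv2.cvtColor(im,cv2.COLOR_RGB2HSV)
    m=(hsv[...,0]>16)&(hsv[...,0]<40)&(hsv[...,1]>90)
    for i,(u,v) in enumerate(S[k]):
        w=np.argwhere(m[v-8:v+9,u-8:u+9]); p=(w.mean(0)[::-1]+[u-8,v-8]) if len(w) else (np.nan,)*2
        print(k,i,len(w),np.round(p,1))
        if len(w)>60: obs.append((k,i,p))
sg=np.array([(1,1),(1,-1),(-1,1),(-1,-1)])
def pts(x):
    cy,sy=np.cos(x[3]),np.sin(x[3]); l=sg*x[4:6]
    return np.c_[x[0]+l[:,0]*cy-l[:,1]*sy,x[1]+l[:,0]*sy+l[:,1]*cy,np.full(4,x[2])]
def res(x): 
    P={k:pj('',pts(x),D[k][1]) for k in S}; return np.concatenate([P[k][i]-p for k,i,p in obs])
r=least_squares(res,[.547,-.22,.026,np.radians(-21),.075,.04],x_scale=[.01]*3+[.1]+[.01]*2)
print('fixture',r.x.round(4),np.degrees(r.x[3]),r.fun.round(1)); F=r.x
# saddle end check: project V top lip ends
cy,sy=np.cos(F[3]),np.sin(F[3])
for k in S:
  print(k,pj('',[[F[0]+a*cy-b*sy,F[1]+a*sy+b*cy,.0815] for a,b in((53,24),(53,-24),(37,24),(37,-24),(-37,24),(-37,-24),(-53,24),(-53,-24))for a,b in[(a/1000,b/1000)]],D[k][1]).round(0).tolist())
# fuse
O=[]
for k,(u,v) in {'b1':(189,202),'b2':(308,175)}.items():
    im,c=D[k]; hsv=cv2.cvtColor(im,cv2.COLOR_RGB2HSV)
    m=((hsv[...,0]<8)|(hsv[...,0]>172))&(hsv[...,1]>150); m[:,:u-35]=0;m[:,u+35:]=0;m[:v-70]=0;m[v+70:]=0
    p=np.argwhere(m)[:,::-1].astype(np.float32); R=cv2.minAreaRect(p); b=cv2.boxPoints(R); b=b[np.argsort(b[:,1])]
    O.append((k,np.array([b[:2].mean(0),b[2:].mean(0)]))); print(k,len(p),R,O[-1][1].round(1))
def fp(x,c):
    T=np.array(c['camera_from_world']); C=-T[:3,:3].T@T[:3,3]; a=np.array([np.cos(x[3]),np.sin(x[3]),0]); out=[]
    for s in(1,-1):
        p=x[:3]+s*.032*a; n=C-p; n-=n@a*a; out.append(p+.011*n/np.linalg.norm(n))
    return pj('',out,c)
r=least_squares(lambda x:np.concatenate([(fp(x,D[k][1])-o).ravel() for k,o in O]),[.51,.137,.045,np.radians(-13)],x_scale=[.01]*3+[.1])
print('fuse',r.x.round(4),np.degrees(r.x[3]),r.fun.round(1))
pickle.dump((F,r.x),open('fit.pkl','wb'))
E
python3 fit.py
```

```text
f1 0 63 [159.2 104.7]
f1 1 33 [241.7  98.5]
f1 2 57 [176.4 246.1]
f1 3 91 [251.  241.5]
f2 0 51 [273.8  59.4]
f2 1 138 [357.  55.]
f2 2 99 [280.3 210.1]
f2 3 87 [356.3 206.5]
fixture [ 0.5531 -0.2233  0.0282 -0.3024  0.072   0.038 ] -17.3257506326601 [-0.2  0.   0.3  0.5  0.2  0.   0.2  0.2 -0.6 -0.7]
f1 [[161.0, 131.0], [221.0, 126.0], [164.0, 150.0], [223.0, 146.0], [176.0, 235.0], [231.0, 232.0], [179.0, 252.0], [233.0, 249.0]]
f2 [[297.0, 78.0], [359.0, 75.0], [297.0, 99.0], [359.0, 96.0], [300.0, 191.0], [358.0, 188.0], [301.0, 209.0], [357.0, 206.0]]
b1 1809 ((188.82986450195312, 203.6987762451172), (32.97738265991211, 74.83059692382812), 1.005086064338684) [[189.5 166.3]
 [188.2 241.1]]
b2 2096 ((307.5732116699219, 175.3414764404297), (35.2276611328125, 78.7376937866211), 6.340190887451172) [[311.9 136.2]
 [303.2 214.5]]
fuse [ 0.5069  0.138   0.047  -0.2977] -17.057113732774965 [-0.5  0.7  0.1 -0.3  0.4  0.1  0.  -0.5]
```

```bash
cat >> fit.py <<'E'
print('---')
for k,C in {'b1':[(47,110),(247,121),(239,249)],'b2':[(149,79),(358,94),(341,227),(149,215)]}.items():
    P=[atz('',p,.01,D[k][1])[:2] for p in C]; 
    for i,j in ((0,1),(1,2))+(((2,3),(3,0)) if len(C)>3 else ()):
        d=P[j]-P[i]; print(k,i,j,np.linalg.norm(d).round(4),(np.degrees(np.arctan2(d[1],d[0]))%90-90).round(1))
    if len(C)>3: print(np.mean(P,0))
# cap axis points: fuse centre line by cap-end silhouettes
for k,C in {'b1':[(191,137),(188.5,252)],'b2':[(314.5,112),(302,228)]}.items():
    P=[atz('',p,.047,D[k][1]) for p in C]; d=P[0]-P[1]; print(k,np.linalg.norm(d),np.degrees(np.arctan2(d[1],d[0])),np.mean(P,0))
E
python3 fit.py | sed -n '/---/,$p'
```

```text
---
b1 0 1 0.187 -17.2
b1 1 2 0.1267 -17.3
b2 0 1 0.1861 -17.0
b2 1 2 0.1275 -16.0
b2 2 3 0.1895 -16.7
b2 3 0 0.1283 -17.6
[0.52455383 0.18446744]
b1 0.10238004111660537 -17.57504440980831 [0.50973922 0.13636409 0.047     ]
b2 0.09886255214917652 -16.59157615811472 [0.50748308 0.13782795 0.047     ]
```

Run:
```python
from h import *
import pickle
D=pickle.load(open('D.pkl','rb'));F,B=pickle.load(open('fit.pkl','rb'))
def dr(k,L,box):
    im=cv2.resize(D[k][0][box[1]:box[3],box[0]:box[2]],None,fx=2.5,fy=2.5)[:,:,::-1].copy()
    for a in L:
        p=((pj('',a,D[k][1])-box[:2])*2.5).astype(int); cv2.polylines(im,[p.reshape(-1,1,2)],False,(255,255,0),1)
    return im
def loc(x,z,P): c,s=np.cos(x[3]),np.sin(x[3]); return [[x[0]+a*c-b*s,x[1]+a*s+b*c,z] for a,b in P]
r=lambda l,w:[(l,w),(l,-w),(-l,-w),(-l,w),(l,w)]
f=dr('f2',[loc(F,.026,r(.085,.05)),loc(F,.0815,r(.053,.024))],(230,30,390,230))
b=dr('b2',[loc(B,B[2],r(.055,.015)),loc(B,B[2],[(-.08,0),(.08,0)])],(230,70,390,270))
cv2.imwrite('pics/ov.png',np.hstack([f,b]))
```

```text
(no output)
```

View pics/ov.png

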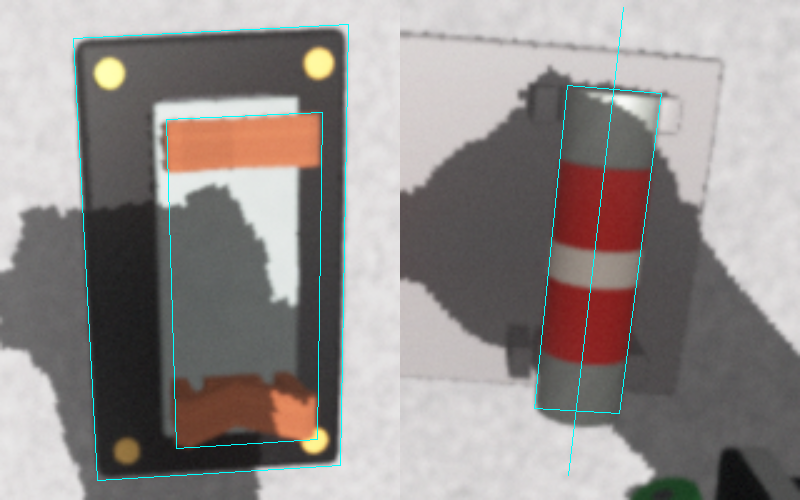

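```bash
cat > fit2.py <<'E'
from h import *
import pickle
from scipy.optimize import least_squares
D=pickle.load(open('D.pkl','rb'));F,B=pickle.load(open('fit.pkl','rb'))
def top(x,s,c):
    T=np.array(c['camera_from_world']); C=-T[:3,:3].T@T[:3,3]; a=np.array([np.cos(x[3]),np.sin(x[3]),0]); n=C-x[:3]; n-=n@a*a
    return pj('',[x[:3]+si*a+.015*n/np.linalg.norm(n) for si in s],c)
ss=np.arange(-.05,.0501,.00025); x=B.copy()
for it in range(4):
    d=[];
    for k in('b1','b2'):
        im,c=D[k]; p=top(x,ss,c).astype(np.float32); v=cv2.remap(im.astype(np.float32),p[:,0].copy(),p[:,1].copy(),cv2.INTER_LINEAR).reshape(-1,3)
        r=(v[:,0]/(v[:,1]+v[:,2]+1)) ; R=r>1.1
        e=ss[1:][np.diff(R.astype(int))!=0]; d.append(e)
    if it==0 or it==3: print([np.round(e*1000,1) for e in d])
    m=np.mean([e.mean() for e in d if len(e)==4]); x[0]+=m*np.cos(x[3]); x[1]+=m*np.sin(x[3])
print(x,np.degrees(x[3])); pickle.dump((F,x),open('fit.pkl','wb'))
E
python3 fit2.py
```

```text
[array([-30.5,  -7. ,   7.5,  31.8]), array([-31.2,  -6.5,   6.8,  31.5])]
[array([-30.7,  -7.2,   7.3,  31.5]), array([-31.5,  -6.7,   6.3,  31.3])]
[ 0.50720482  0.13791149  0.04695965 -0.2977028 ] -17.057113732774965
```

Run:
```python
from h import *
import pickle
F,B=pickle.load(open('fit.pkl','rb')); y=np.degrees(B[3]); zg=.0455
move_gripper(.062,60)
move_ptp([B[0],B[1],.14],q(y)); print('f0',read_ft_force(),read_time_s())
movel([B[0],B[1],zg],speed=.08); print(read_ft_force(),read_eef_pos())
move_gripper(.0,60); print('gap',read_finger_gap(),read_grasp_force(),read_ft_force())
movel([B[0],B[1],.16],speed=.1); pause(.2); print(read_ft_force(),read_ft_torque(),read_finger_gap(),read_eef_pos(),read_time_s())
D=pickle.load(open('D.pkl','rb')); c=camera_params('wrist'); D['h']=(snap('wrist','h'),c); pickle.dump(D,open('D.pkl','wb'))
```

```text
f0 [0.32677314 0.43386866 0.07860509] 6.1833
[0.43909985 0.29957746 0.22163264] [0.50783442 0.13811177 0.04610279]
gap 0.02833949101763232 59.00701582431793 [-1.10059499 -0.72425698  4.35044945]
[ 0.60344535  0.3962516  -0.89061782] [-0.00891213 -0.02660873  0.00990301] 0.02852900361606622 [0.50676586 0.13778438 0.15930982] 9.4083
```

View pics/h.png

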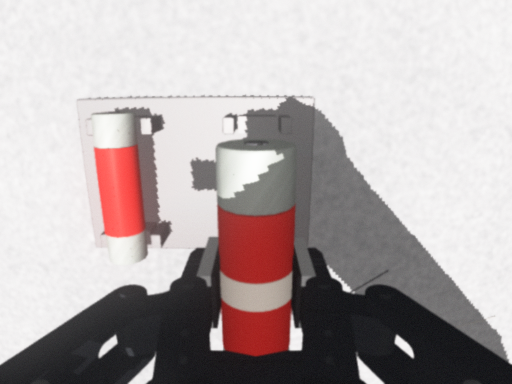

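The fuse is held level. Its band is between the pads at about (257,292), and the cap boundary is at about (256,208).

Run:
```python
from h import *
from scipy.spatial.transform import Rotation as Ro
import pickle
D=pickle.load(open('D.pkl','rb')); F,B=pickle.load(open('fit.pkl','rb')); im,c=D['h']
print(F,B,read_tcp_rot(),np.degrees(B[3]))
p0=np.array(read_eef_pos()); print(p0)
T=np.array(c['camera_from_world']); C=-T[:3,:3].T@T[:3,3]; ss=np.arange(-.03,.06,.00025)
for dz in(-.002,0,.002):
  for pitch in(-2,0,2):
    a=Ro.from_euler('zy',[B[3],np.radians(pitch)]).apply([1,0,0]); n=C-p0; n-=n@a*a; n/=np.linalg.norm(n)
    p=pj('',[p0+[0,0,dz]+s*a+.015*n for s in ss],c).astype(np.float32)
    v=cv2.remap(im.astype(np.float32),p[:,0].copy(),p[:,1].copy(),cv2.INTER_LINEAR).reshape(-1,3)
    R=(v[:,0]/(v[:,1]+v[:,2]+1))>1.1; print(dz,pitch,(ss[1:][np.diff(R.astype(int))!=0]*1000).round(1))
```

```text
[ 0.55314044 -0.2233387   0.02822068 -0.30239139  0.07204718  0.03804609] [ 0.50720482  0.13791149  0.04695965 -0.2977028 ] [ 9.88944918e-01 -1.48282333e-01 -5.16217963e-04  1.80107220e-04] -17.057113732774965
[0.5068611  0.13783409 0.15945766]
-0.002 -2 [-29.5  -7.2   5.8  32.3]
-0.002 0 [-29.   -7.7   5.3  31.3]
-0.002 2 [-28.7  -8.    4.5  30.5]
0 -2 [-27.5  -5.7   7.   33. ]
0 0 [-27.2  -6.2   6.5  32. ]
0 2 [-27.   -6.5   5.8  31.3]
0.002 -2 [-25.7  -4.2   8.3  33.8]
0.002 0 [-25.2  -4.7   7.8  32.8]
0.002 2 [-25.  -5.   7.  32.]
```

Run:
```python
from h import *
import pickle
F,B=pickle.load(open('fit.pkl','rb')); y=np.degrees(F[3])
move_ptp([F[0],F[1],.18],q(y)); movel([F[0],F[1],.115],speed=.1); pause(.2)
print('base',np.mean([read_ft_force() for _ in range(5)],0),read_eef_pos(),read_time_s())
c=camera_params('wrist'); im=snap('wrist','p').copy()
def loc(z,P): cc,s=np.cos(F[3]),np.sin(F[3]); return [[F[0]+a*cc-b*s,F[1]+a*s+b*cc,z] for a,b in P]
r=lambda l,w:[(l,w),(l,-w),(-l,-w),(-l,w),(l,w)]
for L in(loc(.026,r(.085,.05)),loc(.0815,r(.053,.024)),loc(.0815,r(.037,.024))):
    cv2.polylines(im,[pj('',L,c).astype(int).reshape(-1,1,2)],False,(0,255,255),1)
cv2.imwrite('pics/p2.png',cv2.resize(im,(800,600))[:,:,::-1])
```

```text
base [ 0.33870215 -0.4707898  -2.69462809] [ 0.55393341 -0.22359208  0.11604054] 11.825
```

View pics/p2.png

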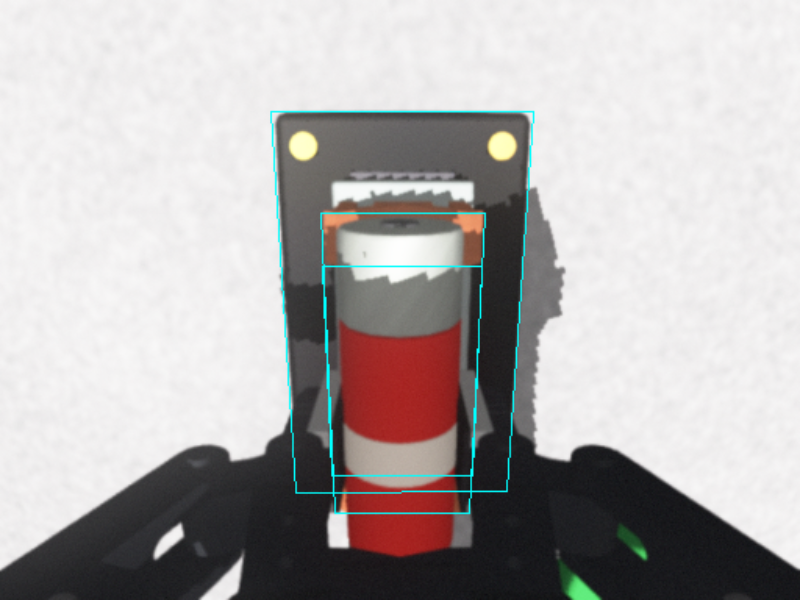

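Run:
```python
from h import *
import pickle
F,B=pickle.load(open('fit.pkl','rb')); im=cv2.imread('pics/p.png')[:,:,::-1].astype(float); c=camera_params('wrist')
def P(a,b,z=.0815): cc,s=np.cos(F[3]),np.sin(F[3]); return [F[0]+a*cc-b*s,F[1]+a*s+b*cc,z]
ss=np.arange(.025,.07,.0005)
for b in(.0225,.021,.0195,-.0195,-.021,-.0225):
    p=pj('',[P(a,b,.0815-(.024-abs(b))*.9) for a in ss],c).astype(np.float32)
    v=cv2.remap(im.astype(np.float32),p[:,0].copy(),p[:,1].copy(),cv2.INTER_LINEAR).reshape(-1,3)
    O=(v[:,0]>1.45*v[:,2])&(v[:,0]>50); print(b,(ss[O].min()*1000,ss[O].max()*1000) if O.any() else None)
```

```text
0.0225 (np.float64(37.500000000000014), np.float64(53.50000000000003))
0.021 (np.float64(37.000000000000014), np.float64(53.50000000000003))
0.0195 (np.float64(48.50000000000002), np.float64(54.50000000000003))
-0.0195 (np.float64(36.500000000000014), np.float64(54.50000000000003))
-0.021 (np.float64(36.500000000000014), np.float64(53.50000000000003))
-0.0225 (np.float64(37.500000000000014), np.float64(54.00000000000003))
```

Run:
```python
from h import *
import pickle
F,B=pickle.load(open('fit.pkl','rb'))
def f():
    a=[]
    for _ in range(8): pause(.02); a.append(read_ft_force())
    return np.mean(a,0)
movel([F[0],F[1],.09],speed=.06); pause(.2); b=f(); print('base',b,read_time_s())
for z in(.086,.084,.082,.080,.079,.078):
    movel([F[0],F[1],z],speed=.02); pause(.15); d=f()-b; print(z,np.round(read_eef_pos(),4),d.round(2),np.round(read_ft_torque(),2),round(read_finger_gap(),4))
    if d[2]>11: break
print(read_time_s())
```

```text
base [ 0.04262696  0.09787622 -1.85462594] 12.775
0.086 [ 0.5532 -0.2233  0.086 ] [-0.05 -0.45 -0.28] [0.03 0.03 0.04] 0.0282
0.084 [ 0.5537 -0.2235  0.0844] [ 0.44 -0.48  2.7 ] [-0.11 -0.11 -0.04] 0.0288
0.082 [ 0.5537 -0.2235  0.0824] [ 0.32 -0.26  5.57] [-0.06 -0.07 -0.06] 0.0281
0.08 [ 0.5537 -0.2235  0.0808] [-0.3   0.04  7.99] [-0.04  0.1  -0.06] 0.0281
0.079 [ 0.5537 -0.2236  0.08  ] [-0.86 -0.03  9.09] [ 0.03  0.15 -0.04] 0.028
0.078 [ 0.5537 -0.2236  0.0792] [-1.28  0.31 10.63] [ 0.01  0.26 -0.07] 0.0279
16.075
```

Run:
```python
from h import *
import pickle
F,B=pickle.load(open('fit.pkl','rb'))
movel([F[0],F[1],.0768],speed=.02); pause(.4)
a=[];t=[]
for _ in range(25): pause(.02); a.append(read_ft_force()); t.append(read_ft_torque())
print(np.mean(a,0)-[.04,.1,-1.85],np.std(a,0),np.mean(t,0),np.std(t,0),read_eef_pos(),read_tcp_rot(),q(np.degrees(F[3])),read_time_s())
c=camera_params('wrist'); im=snap('wrist','e'); cv2.imwrite('pics/e2.png',cv2.resize(im[100:340,130:400],None,fx=2.4,fy=2.4)[:,:,::-1])
```

```text
[-2.03592272  0.4380785  11.67599366] [0.43128627 0.61632628 0.47708378] [ 0.07410381  0.3882913  -0.05022428] [0.02769303 0.0302309  0.02935637] [ 0.55372822 -0.22358614  0.07827375] [ 9.88585366e-01 -1.50660916e-01  4.80236825e-04  1.76348790e-04] [0.9885916884393766, -0.15062029593843743, 0.0, 0.0] 17.1417
```

View pics/e2.png

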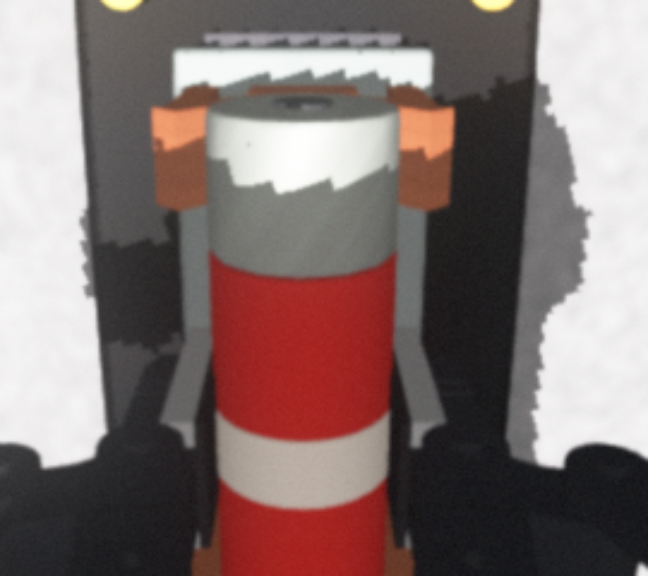

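The fuse is centred with a cap in the saddle. The force is 11.7 N, which puts the sink at about 6 mm. The moments are fully explained by the wrist lever arm (h ≈ 0.2 m), so the load is balanced between the saddles.

```bash
python3 -c "
from bench import *
print(read_ft_force(),read_finger_gap(),sign_off())"
```

```text
the job is handed in; nothing more can be done
[-2.83188865  0.07469337  9.67415992] 0.028768974390904947 None
```

I've handed in the job with the banded fuse still gripped and pressed in the black fixture's saddles, at about 11.7 N (about 6 mm of sink, worked out from force and height). One cap was in view centred in its saddle, and the moment readings show the load balanced between the two. I did not touch the plain fuse or test plug, and the run took about 17 s of the 40 s.

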